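# Lay out the grinder parts for refitting

### The arm

A 6-joint arm with a two-finger parallel gripper is mounted at the origin on the work surface. World frame = base frame: x ahead of the robot, y to its left, z up, the work surface at z = 0. Lengths are in m, angles in rad, forces in N, time in s.
With the tool pointing down it reaches from about 0.3 to 0.875 m from the base axis. Payload 6.4 kg.
Tool frame: the origin (TCP) lies between the finger pads; the fingertips stand 17 mm ahead of it and the grasp point (between the pads) lies 2 mm behind it; z points along the fingers, y is the direction in which the jaws open and shut (so a half turn about z gives the same grasp; the last joint's range is limited). The gripper opens to 88 mm and grips with 3 to 60 N. Pads are 18 mm wide; open, the fingers measure 123 mm over their backs; the gripper's body (75 mm by 187 mm) begins 45 mm behind the grasp point.
Start: joints at [-1.375, 0.181, 1.607, -0, 1.354, -0.206], TCP at [0.225, -0.529, 0.256] pointing down, gripper open.
Joint ranges: [-2.99, 2.99], [-0.89, 2.07], [0.3, 2.58], [-1.14, 4.28], [0, 2.63], [-3.12, 3.12]. Speed limits (rad/s): [2.57, 2.57, 3.01, 3.14, 3.14, 3.14].

### API

Orientations are given as a unit quaternion [x, y, z, w].
In Python, from bench import robot, camera, job, finder gives the robot as it stands.
- The arm moves only by the tool jog_arm, never from a script. Its argument "moves" is text: rows parted by semicolons, each of 7 numbers parted by spaces: the closure, from -1 (fully open) to 1 (shut), then the shift along the tool's x, y, z scaled (see below), then the turn, a rotation vector about the tool's x, y, z scaled (see below). A call has 1 to 20 rows; each row shifts and turns the commanded pose from where the row before left it, along the tool's axes as they then stand; what a row does not reach is not made up. The controller multiplies each number of a shift by 0.2 m and each number of a turn by pi rad. A row lasts 1/10 s, in which the tool goes at most 50 mm and 8.59 degrees, less where a joint would pass 70% of its speed; a pose out of reach is approached as far as the arm can. A call with a number of a shift or a turn outside -1 to 1 is refused whole. A call with a gripper value outside its range is refused whole. The fingers move at their own pace and stop on an object; the grip force is fixed at half the most. Time passes only in rows, so rows that do not move let the fingers close. It gives the time, the measured TCP pose, the force and the opening at its end, in the units of the state.
- robot.get_obs(): the state, without advancing time (a new reading comes with each control period).
- camera(name): name is "side" or "top" or "wrist"; returns a dict with "image" (420x560x3 uint8, red, green, blue), "depth" (420x560 float32, m along the optical axis (not along the pixel's ray), 0 where there is no reading), "mtx" (3x3 intrinsics, pixels), "pose" (4x4, takes a point from camera to world coordinates); the wrist camera has in their place "T_tool_cam" (4x4, takes a point from camera to tool coordinates, whose origin is the TCP and whose axes are the flange's). Camera axes: x right, y down, z forward; pixel columns grow to the right and rows downward; lengths in m; the calibration is good to about 2 mm. The wrist camera is an equidistant fisheye: a pixel r from the principal point sees the ray r / f radians off the axis. A picture is of the moment at which its call begins: read the wrist's pose just before it.
- job.job_done(): hands the job in, once; it reports no verdict.
Trained networks look in the newest picture that a camera, given by its name, has taken for a name from the list of things; names that differ only in an ending like _2 or _b are one class to them, and where a whole thing is asked for, a point or a joint stands for the part that bears it (a point fixed in the world has none). Each returns a list of dicts, best first, with "p" (0 to 1); they miss things now and then, are a little off and sometimes report something else, mostly with a low value. They report only what shows in the picture. A call takes as long as a camera call. They do not tell look-alikes from the thing itself.
- finder.find_in(camera, query): "at" ([x, y, z] in m, in world coordinates, good to about 4 mm: the middle of the surface that is visible of it).
- finder.cut_out(camera, query): "region" (420x560 bool, what is visible of it).
The state is a dict: "time": time; "joints": joint angles; "qd": joint speeds; "joint_torque": joint torques, N m; "tool_pos": TCP position; "ee_rot": TCP orientation; "force": force on the tool from outside, world axes, zero at the start; "wrist_torque": the same for the moment, N m; "opening": finger opening in m.
Only numpy, scipy, OpenCV 4.12 (cv2) and the standard library are available. Lean on these libraries where they do the work, as an engineer would, in place of code of your own. Each camera call takes 0.05 s, during which the arm holds its last target. There are 200 camera calls.

### The job

The coffee grinder is about to go back together: between its housing and its bean hopper, lay the new parts on the mat in one straight, evenly spaced row in the order they are refitted, starting next to the housing: first the bright steel cone burr, then the bright steel ring burr, then the black adjusting collar, which comes next to the hopper. Keep the fasteners with their parts: the brass nut centred on top of the cone burr and the orange locking ring centred on top of the collar. Everything stands upright and nothing in the row touches its neighbour; leave the two old brown burrs where they lie.

Things in the scene. Friction and masses are not known exactly. Their poses are not given: they have to be found in the camera images.
- housing: Grinder housing, fixed to the mat: upright round body on a dark foot flange, 90 mm in diameter, 87 mm tall, aluminium open burr chamber with a drive shaft on top, a black chute on its +x side reaching 75 mm from the axis. Origin: centre of its underside, on the mat. The row runs along its y axis: the hopper's centre lies on that axis, 420 to 440 mm away, on the +y or the -y side depending on the start.
- hopper: Bean hopper, fixed, standing on its rim with the neck up: smoked see-through funnel with black rim and black neck, 100 mm in diameter at the bottom, 92 mm tall, orange lugs at the neck. Origin: centre of its underside, on the mat.
- cone_burr: New cone burr, loose, bright steel, 180 g: 50 mm in diameter for its lowest 16 mm, tapering to a flat top 32 mm in diameter at 40 mm height. Wide end down. Origin: centre of its underside; z up. All the loose parts start upright on the 3 mm thick light blue-grey mat, whose top is at z = 0.003, in an uneven curved row in front of (nearer the robot than) housing and hopper. A steel screw dish, 90 mm wide and 18 mm tall, stands behind the middle of the new row, clear of it.
- ring_burr: New ring burr, loose, bright steel, 160 g: plain ring, outside diameter 60 mm, bore about 42 mm (toothed), 20 mm tall. Origin: centre of its underside; z up.
- collar: Adjusting collar, loose, black plastic with a small yellow mark on its top, 70 g: ring of outside diameter 62 mm, bore 44 mm, 28 mm tall. Origin: centre of its underside; z up.
- nut: Brass hexagon nut, loose, 50 g: 24 mm across flats (27.7 mm across corners), 16 mm tall. Origin: centre of its underside; z up, its x axis is square to one pair of flats.
- lock_ring: Orange plastic locking ring, loose, 40 g: outside diameter 58 mm, bore 42 mm, 14 mm tall. Origin: centre of its underside; z up.
- old_cone: Old cone burr, loose, coffee-stained brown, otherwise the same as the new one. Not to be moved. Origin: centre of its underside.
- old_ring: Old ring burr, loose, coffee-stained brown, otherwise the same as the new one. Not to be moved. Origin: centre of its underside.
Mind the look-alikes: they are no part of the job. Leave any red look-alike of the housing alone.

How it is judged:
At the end, for the whole second after the job is handed in: Row from housing to hopper: new cone burr, new ring burr, collar; on the mat, upright within 7 deg, within 15 mm of the line joining housing and hopper centres, each of the 4 gaps 15 to 65 mm. Nut on cone within 8 mm, locking ring on collar within 10 mm of centre. Old burrs within 20 mm. At rest (x of cone_burr in the frame of housing between -0.015 and 0.015 m and x of ring_burr in the frame of housing between -0.015 and 0.015 m and x of collar in the frame of housing between -0.015 and 0.015 m and horizontal distance between cone_burr and housing between 0.085 and 0.135 m and horizontal distance between ring_burr and cone_burr between 0.07 and 0.12 m and horizontal distance between collar and ring_burr between 0.076 and 0.126 m and horizontal distance between collar and hopper between 0.096 and 0.146 m and z of each of cone_burr, ring_burr, collar in the frame of housing below 0.004 m and horizontal distance between nut and cone_burr below 0.008 m and z of nut in the frame of cone_burr between 0.036 and 0.044 m and horizontal distance between lock_ring and collar below 0.01 m and z of lock_ring in the frame of collar between 0.024 and 0.032 m and angle between each of cone_burr, ring_burr, collar, nut, lock_ring's own z axis and vertical below 0.12 rad and distance of each of old_cone, old_ring from where it was at the start of the episode below 0.02 m and linear speed of each of cone_burr, ring_burr, collar, nut, lock_ring below 0.02 m/s); the robot touches nothing.
It fails at once if an old burr is pushed or carried more than 20 mm from its place (distance of any of old_cone, old_ring from where it was at the start of the episode above 0.02 m).
It also fails if it takes over 120 s, if anything falls off the work surface, if the arm or the gripper's body presses on something with over 40 N, if the wrist force passes 120 N, or if a joint passes its speed limit or range.

## Working session

There is one attempt and no reset: what is moved stays moved. The work goes in short steps, Python scripts to look and compute and a tool call to move; the robot and the scene stay as the last step left them, time stands still between calls to the robot, and variables do not carry over. Pictures are saved under pics/ and viewed, about 12 in all and at most 16, crops included, and the job is handed in when it is done.

Besides the shell and the picture viewer there is one more tool, called as name(argument=value, ...), one argument or row to a line, values as JSON. jog_arm: Moves the arm, as the interface text tells. Its arguments: {"type":"object","properties":{"moves":{"type":"string"}},"required":["moves"]}

```bash
mkdir -p pics; ls
cat > h.py <<'E'
import numpy as np, cv2
from bench import robot, camera, job, finder
def save(c,n): cv2.imwrite('pics/'+n,cv2.cvtColor(c['image'],cv2.COLOR_RGB2BGR))
def cloud(c):
    v,u=np.mgrid[:420,:560]; K=c['mtx']; d=c['depth']
    p=np.stack([(u-K[0,2])/K[0,0]*d,(v-K[1,2])/K[1,1]*d,d],-1)
    return p@c['pose'][:3,:3].T+c['pose'][:3,3]
E
python3 - <<'E'
from h import *
for n in ('top','side'):
    c=camera(n); save(c,n+'1.png'); P=cloud(c)
    print(n,c['pose'][:3,3].round(3),c['mtx'][0,0])
    for q in 'housing hopper cone_burr ring_burr collar nut lock_ring old_cone old_ring'.split():
        for r in finder.find_in(n,q)[:4]:
            K=c['mtx'];x=np.linalg.inv(c['pose'])@np.r_[r['at'],1]; px=(K@x[:3]/x[2])[:2]
            print(q,round(r['p'],2),np.round(r['at'],3),px.round())
o=robot.get_obs(); print({k:np.round(v,3) for k,v in o.items()})
E
```

```text
pics
top [0.319 0.069 1.531] 546.2887332504533
housing 0.78 [0.599 0.226 0.068] [229. 152.]
housing 0.59 [0.236 0.467 0.067] [139. 289.]
hopper 0.94 [ 0.631 -0.205  0.069] [387. 138.]
cone_burr 0.83 [ 0.407 -0.313  0.03 ] [427. 221.]
ring_burr 0.72 [0.391 0.317 0.023] [198. 230.]
ring_burr 0.62 [ 0.442 -0.216  0.02 ] [390. 209.]
collar 0.62 [ 0.488 -0.099  0.028] [348. 193.]
nut 0.45 [ 0.441 -0.219  0.019] [392. 210.]
lock_ring 0.7 [0.429 0.23  0.016] [230. 216.]
lock_ring 0.31 [0.431 0.008 0.022] [310. 214.]
old_cone 0.56 [0.461 0.104 0.035] [275. 203.]
old_ring 0.63 [0.431 0.01  0.025] [309. 214.]
side [0.349 1.021 0.604] 408.5376787000481
housing 0.94 [0.594 0.252 0.066] [203. 246.]
housing 0.93 [0.234 0.493 0.067] [367. 339.]
housing 0.53 [0.43  0.235 0.015] [273. 265.]
housing 0.47 [ 0.406 -0.305  0.026] [298. 172.]
hopper 0.74 [ 0.636 -0.182  0.054] [225. 174.]
cone_burr 0.48 [ 0.409 -0.305  0.026] [297. 171.]
ring_burr 0.56 [0.385 0.328 0.02 ] [288. 290.]
collar 0.58 [ 0.483 -0.08   0.024] [268. 200.]
nut 0.51 [ 0.442 -0.212  0.017] [285. 184.]
lock_ring 0.56 [0.429 0.237 0.015] [273. 265.]
old_cone 0.79 [0.464 0.114 0.028] [266. 232.]
old_cone 0.19 [0.43  0.025 0.022] [282. 219.]
old_ring 0.57 [0.428 0.026 0.02 ] [282. 220.]
{'time': np.float64(1.0), 'joints': array([-1.375,  0.181,  1.607, -0.   ,  1.354, -0.206]), 'qd': array([ 0.   ,  0.001,  0.   , -0.001, -0.001,  0.002]), 'joint_torque': array([ 0.0000e+00, -4.3385e+01, -3.4217e+01,  7.0000e-02,  3.1000e-02,
       -0.0000e+00]), 'tool_pos': array([ 0.225, -0.529,  0.256]), 'ee_rot': array([ 0.98,  0.2 , -0.  , -0.  ]), 'force': array([ 0.868,  0.125, -0.15 ]), 'wrist_torque': array([0.001, 0.035, 0.025]), 'opening': np.float64(0.088)}
```

Run:
```python
import cv2
a=cv2.imread('pics/top1.png')[100:320,110:470]; cv2.imwrite('pics/t2.png',cv2.resize(a,None,fx=2.2,fy=2.2,interpolation=2))
```

```text
(no output)
```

View pics/t2.png

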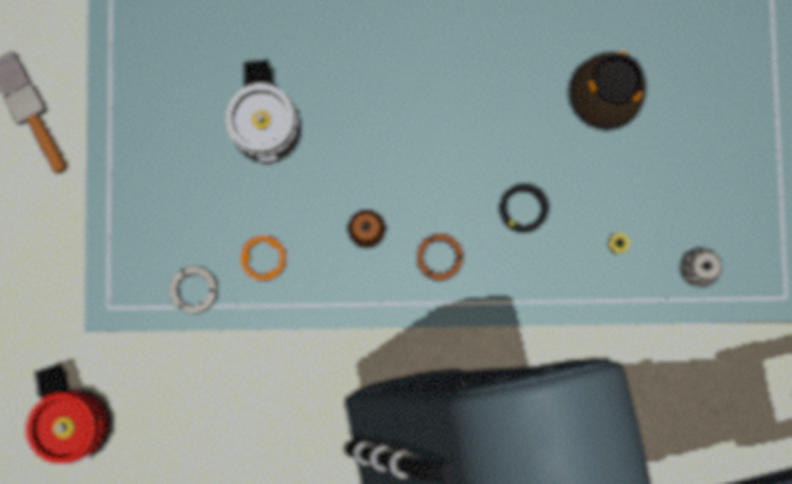

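The top view, in crop pixels, shows the housing at (262,120) and the hopper at (608,90). From left to right the parts are ring burr (195,289), lock ring (264,257), old cone (367,228), old ring (440,256), collar (524,207), nut (619,243) and cone burr (702,266). Next I fit their centres.

Run:
```python
from h import *
from scipy.optimize import least_squares
A={'housing':(.60,.235,.087,.045),'hopper':(.632,-.205,.092,.0),'cone':(.407,-.309,.043,.016),'ring':(.390,.320,.023,.030),'collar':(.488,-.095,.031,.031),'nut':(.441,-.218,.019,.0138),'lock':(.429,.231,.017,.029),'ocone':(.462,.106,.043,.016),'oring':(.431,.012,.023,.03)}
for n in ('top','side'):
    c=camera(n); P=cloud(c).reshape(-1,3); P=P[c['depth'].ravel()>0]
    for k,(x,y,z,r) in A.items():
        d=np.hypot(P[:,0]-x,P[:,1]-y)
        if 1:
            m=(d<.062)&(P[:,2]>z-.007)&(P[:,2]<z+.008) 
            q=P[m]
            if len(q)<3: print(n,k,len(q)); continue
            (cx,cy),R=cv2.minEnclosingCircle(q[:,:2].astype(np.float32))
            bb=(q[:,:2].min(0)+q[:,:2].max(0))/2
            print(n,k,len(q),'circ',np.round([cx,cy,R],4),'bb',bb.round(4),'z',np.median(q[:,2]).round(4))
    m=(P[:,0]>.68)&(P[:,0]<.85)&(abs(P[:,1])<.15)&(P[:,2]>.012)
    if m.any(): print('dish',P[m].min(0).round(3),P[m].max(0).round(3))
    m=(np.hypot(P[:,0]-.632,P[:,1]+.205)<.09)&(P[:,2]>.007)
    print('hopper all',P[m].min(0).round(3),P[m].max(0).round(3))
```

```text
top housing 328 circ [0.6042 0.2295 0.0517] bb [0.603  0.2277] z 0.0882
top hopper 168 circ [ 0.6356 -0.2085  0.0344] bb [ 0.6369 -0.2087] z 0.0933
top cone 123 circ [ 0.4076 -0.319   0.0188] bb [ 0.4064 -0.3187] z 0.0427
top ring 197 circ [0.3895 0.3198 0.0306] bb [0.3881 0.3192] z 0.0228
top collar 202 circ [ 0.4856 -0.0989  0.0315] bb [ 0.4851 -0.0989] z 0.0304
top nut 71 circ [ 0.4361 -0.2134  0.048 ] bb [ 0.4361 -0.2111] z 0.0182
top lock 190 circ [0.4385 0.2353 0.0504] bb [0.4399 0.2354] z 0.016
top ocone 118 circ [0.4623 0.099  0.0195] bb [0.4623 0.1003] z 0.0423
top oring 184 circ [0.4253 0.0093 0.0296] bb [0.4249 0.0098] z 0.0232
dish [ 0.683 -0.15   0.012] [0.85  0.147 0.031]
hopper all [ 0.546 -0.294  0.007] [ 0.721 -0.12   0.106]
side housing 476 circ [0.6011 0.2291 0.0485] bb [0.6007 0.2269] z 0.0886
side hopper 140 circ [ 0.6326 -0.2123  0.0357] bb [ 0.6345 -0.2123] z 0.0923
side cone 54 circ [ 0.4091 -0.3205  0.0199] bb [ 0.4078 -0.3201] z 0.0444
side ring 317 circ [0.3888 0.3197 0.0305] bb [0.3891 0.32  ] z 0.0233
side collar 150 circ [ 0.4859 -0.101   0.0324] bb [ 0.4856 -0.1014] z 0.0314
side nut 37 circ [ 0.4416 -0.2189  0.0153] bb [ 0.4391 -0.218 ] z 0.0202
side lock 240 circ [0.4274 0.2301 0.0303] bb [0.4286 0.2298] z 0.0173
side ocone 98 circ [0.4617 0.1015 0.0176] bb [0.462  0.1011] z 0.0443
side oring 177 circ [0.4282 0.0082 0.0329] bb [0.4251 0.0087] z 0.0235
dish [ 0.765 -0.074  0.012] [0.85  0.149 0.028]
hopper all [ 0.55  -0.275  0.007] [ 0.722 -0.119  0.099]
```

jog_arm(
  moves="-1 0 0 0 0 0 -0.0465;-1 0 0 0 0 0 -0.0465;-1 0 0 0 0 0 -0.0465;-1 0 0 0 0 0 -0.0465;-1 0 0 0 0 0 -0.0465;-1 0 0 0 0 0 -0.0465;-1 0 0 0 0 0 -0.0465;-1 0 0 0 0 0 -0.0465;-1 0 0 0 0 0 0;-1 0 0 0 0 0 0",
)

```text
time: 2.1
tool_pos: [0.2249, -0.5292, 0.2557]
ee_rot: [0.709, 0.706, 0.0, 0.0]
force: [0.0, -0.6, 1.0]
opening: 0.0882
```

jog_arm(
  moves="-1 0.15 0.13 0.075 0 0 0;-1 0.15 0.13 0.075 0 0 0;-1 0.15 0.13 0.075 0 0 0;-1 0.15 0.13 0.075 0 0 0;-1 0.15 0.13 0.075 0 0 0;-1 0.15 0.13 0.075 0 0 0;-1 0.15 0.13 0.075 0 0 0;-1 0 0 0 0 0 0;-1 0 0 0 0 0 0;-1 0 0 0 0 0 0",
)

```text
time: 3.1
tool_pos: [0.4069, -0.3204, 0.1514]
ee_rot: [0.708, 0.706, -0.0, 0.001]
force: [0.0, -0.8, -0.5]
opening: 0.0878
```

```bash
cat >> h.py <<'E'
from scipy.spatial.transform import Rotation as Ro
def wcloud():
    o=robot.get_obs(); c=camera('wrist'); K=c['mtx']; d=c['depth']
    v,u=np.mgrid[:420,:560]; x=(u-K[0,2])/K[0,0]; y=(v-K[1,2])/K[1,1]; th=np.hypot(x,y)+1e-9
    t=np.tan(np.minimum(th,1.4)); p=np.stack([x/th*t*d,y/th*t*d,d,np.ones_like(d)],-1)@c['T_tool_cam'].T
    p=p[...,:3]@Ro.from_quat(o['ee_rot']).as_matrix().T+o['tool_pos']
    p[(d<=0)|(th>1.3)]=np.nan
    return c,p
def fit(p,x,y,z,R,dz=.005):
    q=p.reshape(-1,3); q=q[(np.hypot(q[:,0]-x,q[:,1]-y)<R)&(abs(q[:,2]-z)<dz)]
    if len(q)<5: return None
    (cx,cy),r=cv2.minEnclosingCircle(q[:,:2].astype(np.float32)); bb=(q[:,:2].min(0)+q[:,:2].max(0))/2
    return len(q),np.round([cx,cy,r],4),bb.round(4)
E
python3 - <<'E'
from h import *
print(robot.get_obs()['tool_pos'].round(4))
c,p=wcloud(); save(c,'w1.png')
print('cone',fit(p,.408,-.319,.043,.03)); print('nut',fit(p,.439,-.216,.019,.025,.004)); print('collar',fit(p,.486,-.1,.031,.045))
q=p.reshape(-1,3); q=q[(np.hypot(q[:,0]-.439,q[:,1]+.216)<.022)&(abs(q[:,2]-.019)<.004)]
print(cv2.minAreaRect(q[:,:2].astype(np.float32)*1000))
E
```

```text
[ 0.4069 -0.3204  0.1514]
cone (1374, array([ 0.4117, -0.3207,  0.0168]), array([ 0.4117, -0.3208]))
nut (768, array([ 0.4436, -0.2186,  0.0141]), array([ 0.4437, -0.2185]))
collar None
((443.7403869628906, -219.17825317382812), (24.665132522583008, 27.191469192504883), 66.31208801269531)
```

View pics/w1.png

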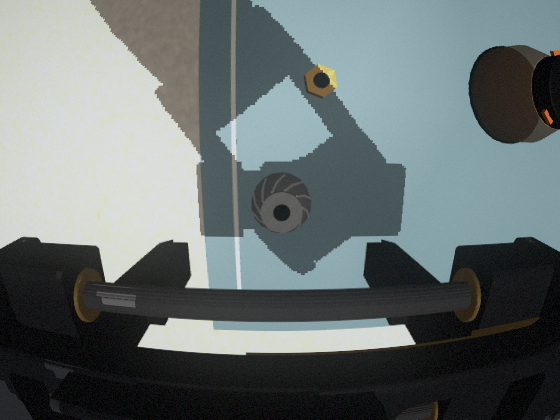

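The wrist view shows the cone burr between the jaws at (281,205) and the nut at (320,80), with the nut's flats about 6° off the jaw axis. Now I grip the cone.

jog_arm(
  moves="-1 0 0.015 0.12 0 0 0;-1 0 0 0.12 0 0 0;-1 0 0 0.12 0 0 0;-1 0 0 0.12 0 0 0;-1 0 0 0.12 0 0 0;-1 0 0 0.045 0 0 0;-1 0 0 0 0 0 0;1 0 0 0 0 0 0;1 0 0 0 0 0 0;1 0 0 0 0 0 0;1 0 0 0 0 0 0;1 0 0 0 0 0 0;1 0 0 0 0 0 0;1 0 0 0 0 0 0",
)

```text
time: 4.55
tool_pos: [0.4101, -0.3193, 0.0219]
ee_rot: [0.707, 0.707, -0.0, 0.0]
force: [0.0, 0.3, 2.5]
opening: 0.049
```

jog_arm(
  moves="1 0 0 -0.1 0 0 0;1 0 0 -0.14 0 0 0;1 0 0 -0.14 0 0 0;1 0 0 -0.14 0 0 0;1 0 0 -0.13 0 0 0;1 0.145 0.066 0 0 0 0;1 0.145 0.066 0 0 0 0;1 0.145 0.066 0 0 0 0;1 0.145 0.066 0 0 0 0;1 0.145 0.066 0 0 0 0;1 0.145 0.066 0 0 0 0;1 0.145 0.066 0 0 0 0;1 0.145 0.066 0 0 0 0;1 0.145 0.066 0 0 0 0;1 0.145 0.066 0 0 0 0;1 0.145 0.066 0 0 0 0;1 0.145 0.066 0 0 0 0;1 0.145 0.066 0 0 0 0;1 0.145 0.066 0 0 0 0;1 0.145 0.066 0 0 0 0",
)

```text
time: 6.55
tool_pos: [0.6079, 0.1171, 0.151]
ee_rot: [0.707, 0.707, -0.0, -0.0]
force: [0.3, -0.8, -1.6]
opening: 0.049
```

jog_arm(
  moves="1 0 0 0 0 0 0;1 0 0 0 0 0 0",
)

```text
time: 6.75
tool_pos: [0.6074, 0.1161, 0.1508]
ee_rot: [0.707, 0.708, -0.001, -0.0]
force: [-0.3, -1.4, -1.8]
opening: 0.0488
```

Run:
```python
from h import *
print(robot.get_obs()['tool_pos'].round(4),robot.get_obs()['opening'])
c,p=wcloud(); save(c,'w2.png')
t=robot.get_obs()['tool_pos']
print('cone',fit(p,t[0],t[1],t[2]+.021,.03,.004)); print('housing',fit(p,.601,.227,.090,.06,.004))
```

```text
[0.6074 0.1161 0.1508] 0.04879032107544428
cone (2337, array([0.6073, 0.1197, 0.0289]), array([0.6073, 0.1143]))
housing (4662, array([0.5977, 0.2267, 0.0422]), array([0.5977, 0.2224]))
```

View pics/w2.png

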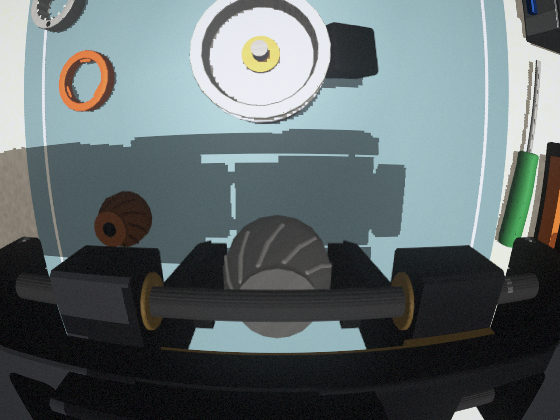

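The cone is held upright. The housing centre agrees with the earlier fit, so I set the cone down.

jog_arm(
  moves="1 -0.008 0.01 0.12 0 0 0;1 0 0 0.12 0 0 0;1 0 0 0.12 0 0 0;1 0 0 0.12 0 0 0;1 0 0 0.1 0 0 0;1 0 0 0.04 0 0 0;1 0 0 0.02 0 0 0;1 0 0 0 0 0 0;1 0 0 0 0 0 0",
)

```text
time: 7.7
tool_pos: [0.6109, 0.1138, 0.0249]
ee_rot: [0.707, 0.707, 0.001, 0.001]
force: [0.0, -0.1, -2.3]
opening: 0.0492
```

jog_arm(
  moves="1 0 0 0.01 0 0 0;1 0 0 0 0 0 0;1 0 0 0 0 0 0",
)

```text
time: 8.0
tool_pos: [0.6103, 0.1141, 0.0221]
ee_rot: [0.707, 0.707, 0.0, 0.0]
force: [0.0, 0.6, -1.7]
opening: 0.049
```

jog_arm(
  moves="-1 0 0 0 0 0 0;-1 0 0 0 0 0 0;-1 0 0 0 0 0 0;-1 0 0 -0.1 0 0 0;-1 0 0 -0.18 0 0 0;-1 0 0 -0.18 0 0 0;-1 0 0 -0.18 0 0 0;-1 -0.139 -0.07 0 0 0 0;-1 -0.139 -0.07 0 0 0 0;-1 -0.139 -0.07 0 0 0 0;-1 -0.139 -0.07 0 0 0 0;-1 -0.139 -0.07 0 0 0 0;-1 -0.139 -0.07 0 0 0 0;-1 -0.139 -0.07 0 0 0 0;-1 -0.139 -0.07 0 0 0 0;-1 -0.139 -0.07 0 0 0 0;-1 -0.139 -0.07 0 0 0 0;-1 -0.139 -0.07 0 0 0 0;-1 -0.139 -0.07 0 0 0 0;-1 0 0 0 0 0 -0.035",
)

```text
time: 10.0
tool_pos: [0.441, -0.2225, 0.1502]
ee_rot: [0.668, 0.744, -0.0, 0.001]
force: [0.6, 0.5, 0.5]
opening: 0.088
```

jog_arm(
  moves="-1 0 0 0 0 0 0;-1 0 0 0 0 0 0;-1 0 0 0 0 0 0",
)

```text
time: 10.3
tool_pos: [0.4422, -0.219, 0.1498]
ee_rot: [0.668, 0.744, 0.0, 0.0]
force: [0.3, 0.2, -0.3]
opening: 0.088
```

Run:
```python
from h import *
print(robot.get_obs()['tool_pos'].round(4))
c,p=wcloud(); save(c,'w3.png')
print('nut',fit(p,.442,-.218,.019,.025,.004))
q=p.reshape(-1,3); q=q[(np.hypot(q[:,0]-.442,q[:,1]+.218)<.022)&(abs(q[:,2]-.019)<.004)]
print(cv2.minAreaRect(q[:,:2].astype(np.float32)*1000))
```

```text
[ 0.4422 -0.219   0.1498]
nut (740, array([ 0.443 , -0.2187,  0.0138]), array([ 0.4432, -0.2185]))
((443.12139892578125, -218.36886596679688), (23.96282958984375, 26.69281005859375), 7.784805774688721)
```

jog_arm(
  moves="-1 0 0 0.12 0 0 0;-1 0 0 0.12 0 0 0;-1 0 0 0.12 0 0 0;-1 0 0 0.12 0 0 0;-1 0 0 0.1 0 0 0;-1 0 0 0.05 0 0 0;-1 0 0 0 0 0 0;1 0 0 0 0 0 0;1 0 0 0 0 0 0;1 0 0 0 0 0 0;1 0 0 0 0 0 0;1 0 0 0 0 0 0;1 0 0 0 0 0 0;1 0 0 0 0 0 0;1 0 0 0 0 0 0;1 0 0 0 0 0 0",
)

```text
time: 11.95
tool_pos: [0.442, -0.2195, 0.0237]
ee_rot: [0.667, 0.745, 0.0, -0.0]
force: [-0.7, -0.1, 0.4]
opening: 0.0238
```

jog_arm(
  moves="1 0 0 -0.1 0 0 0;1 0 0 -0.17 0 0 0;1 0 0 -0.17 0 0 0;1 0 0 -0.16 0 0 0.035;1 0.139 0.07 0 0 0 0;1 0.139 0.07 0 0 0 0;1 0.139 0.07 0 0 0 0;1 0.139 0.07 0 0 0 0;1 0.139 0.07 0 0 0 0;1 0.139 0.07 0 0 0 0;1 0.139 0.07 0 0 0 0;1 0.139 0.07 0 0 0 0;1 0.139 0.07 0 0 0 0;1 0.139 0.07 0 0 0 0;1 0.139 0.07 0 0 0 0;1 0.139 0.07 0 0 0 0;1 0 0 0 0 0 0;1 0 0 0 0 0 0;1 0 0 0 0 0 0",
)

```text
time: 13.85
tool_pos: [0.6095, 0.1133, 0.1433]
ee_rot: [0.707, 0.707, -0.0, -0.0]
force: [0.2, -1.1, -0.0]
opening: 0.0232
```

Run:
```python
from h import *
t=robot.get_obs()['tool_pos'];print(t.round(4),robot.get_obs()['opening'])
c,p=wcloud(); save(c,'w4.png')
print('nut',fit(p,t[0],t[1],t[2]-.004,.02,.004)); print('cone',fit(p,.610,.114,.043,.03,.004)); print('housing',fit(p,.601,.227,.090,.06,.004))
```

```text
[0.6095 0.1133 0.1433] 0.023151646062305423
nut (2368, array([0.6095, 0.1176, 0.0185]), array([0.6094, 0.1161]))
cone (1402, array([0.6111, 0.1126, 0.0161]), array([0.6114, 0.1132]))
housing (4536, array([0.598 , 0.2266, 0.042 ]), array([0.5978, 0.2199]))
```

View pics/w4.png

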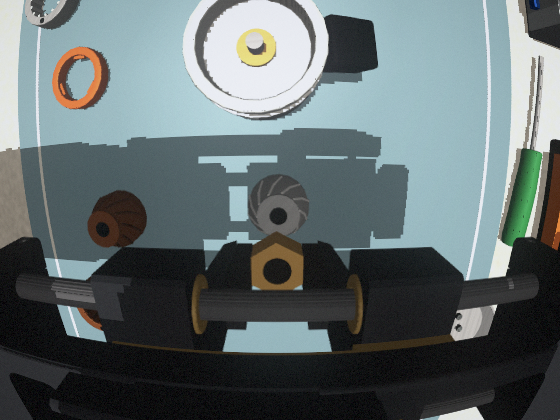

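The cone stands at (277,205) and the nut is gripped square across its flats at (277,262). Lower it on.

jog_arm(
  moves="1 -0.006 0.004 0.12 0 0 0;1 0 0 0.12 0 0 0;1 0 0 0.09 0 0 0;1 0 0 0.04 0 0 0;1 0 0 0.02 0 0 0;1 0 0 0 0 0 0;1 0 0 0 0 0 0;1 0 0 0 0 0 0",
)

```text
time: 14.7
tool_pos: [0.6116, 0.1128, 0.0669]
ee_rot: [0.707, 0.707, 0.001, 0.001]
force: [-0.1, 0.5, -0.9]
opening: 0.0239
```

jog_arm(
  moves="1 0 0 0.012 0 0 0;1 0 0 0.003 0 0 0;1 0 0 0 0 0 0;1 0 0 0 0 0 0",
)

```text
time: 15.1
tool_pos: [0.6115, 0.1129, 0.0637]
ee_rot: [0.707, 0.707, 0.0, 0.0]
force: [-1.7, 0.3, 5.9]
opening: 0.0235
```

jog_arm(
  moves="-1 0 0 0 0 0 0;-1 0 0 0 0 0 0;-1 0 0 0 0 0 0;-1 0 0 -0.05 0 0 0;-1 0 0 -0.1 0 0 0;-1 0 0 -0.15 0 0 0;-1 0 0 -0.13 0 0 0;-1 0.115 -0.124 0 0 0 0;-1 0.115 -0.124 0 0 0 0;-1 0.115 -0.124 0 0 0 0;-1 0.115 -0.124 0 0 0 0;-1 0.115 -0.124 0 0 0 0;-1 0.115 -0.124 0 0 0 0;-1 0.115 -0.124 0 0 0 0;-1 0.115 -0.124 0 0 0 0;-1 0.115 -0.124 0 0 0 0;-1 0 0 0 0 0 0;-1 0 0 0 0 0 0;-1 0 0 0 0 0 0",
)

```text
time: 17.0
tool_pos: [0.3887, 0.3196, 0.1492]
ee_rot: [0.707, 0.707, 0.0, 0.0]
force: [-0.1, -0.1, -0.6]
opening: 0.0881
```

Run:
```python
from h import *
t=robot.get_obs()['tool_pos'];print(t.round(4),robot.get_obs()['opening'])
c,p=wcloud(); save(c,'w5.png')
print('ring',fit(p,.389,.32,.023,.04,.004)); print('lock',fit(p,.428,.23,.017,.036,.004));
c=camera('top'); save(c,'t5.png'); P=cloud(c); print('nut',fit(P,.611,.113,.059,.03,.006)); print('cone base?',fit(P,.611,.113,.02,.04,.008))
```

```text
[0.3887 0.3196 0.1492] 0.08811451581374238
ring (2256, array([0.3921, 0.3201, 0.0301]), array([0.3921, 0.3202]))
lock (617, array([0.4308, 0.2411, 0.0271]), array([0.4308, 0.25  ]))
nut (66, array([0.6091, 0.1154, 0.0132]), array([0.6086, 0.1157]))
cone base? (82, array([0.6075, 0.1135, 0.0251]), array([0.6068, 0.1142]))
```

View pics/w5.png

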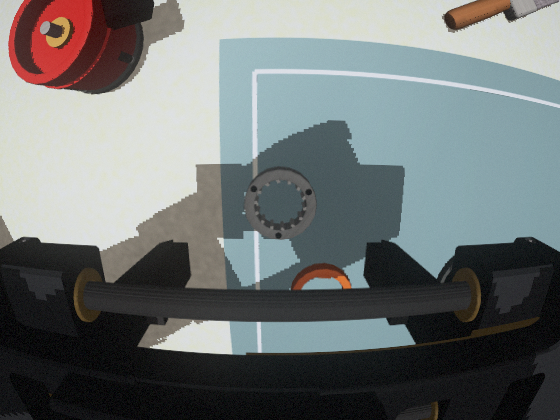

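The ring burr is at (281,203), between the jaws. The top view puts the nut on the cone, within about 2 mm.

jog_arm(
  moves="-1 0 0.01 0.12 0 0 0;-1 0 0 0.12 0 0 0;-1 0 0 0.12 0 0 0;-1 0 0 0.12 0 0 0;-1 0 0 0.11 0 0 0;-1 0 0 0.047 0 0 0;-1 0 0 0 0 0 0;1 0 0 0 0 0 0;1 0 0 0 0 0 0;1 0 0 0 0 0 0;1 0 0 0 0 0 0;1 0 0 0 0 0 0;1 0 0 0 0 0 0",
)

```text
time: 18.4
tool_pos: [0.3901, 0.32, 0.0215]
ee_rot: [0.707, 0.707, 0.0, 0.0]
force: [1.3, -0.3, 1.0]
opening: 0.0585
```

jog_arm(
  moves="1 0 0 -0.1 0 0 0;1 0 0 -0.2 0 0 0;1 0 0 -0.2 0 0 0;1 0 0 -0.2 0 0 0;1 -0.138 0.103 0 0 0 0;1 -0.138 0.103 0 0 0 0;1 -0.138 0.103 0 0 0 0;1 -0.138 0.103 0 0 0 0;1 -0.138 0.103 0 0 0 0;1 -0.138 0.103 0 0 0 0;1 -0.138 0.103 0 0 0 0;1 -0.138 0.103 0 0 0 0;1 -0.138 0.103 0 0 0 0;1 -0.138 0.103 0 0 0 0;1 -0.138 0.103 0 0 0 0;1 0 0 0 0 0 0;1 0 0 0 0 0 0;1 0 0 0 0 0 0",
)

```text
time: 20.2
tool_pos: [0.6152, 0.0172, 0.1606]
ee_rot: [0.707, 0.707, -0.0, -0.001]
force: [0.1, 0.1, -1.4]
opening: 0.0583
```

jog_arm(
  moves="1 0 0.005 0.15 0 0 0;1 0 0 0.15 0 0 0;1 0 0 0.15 0 0 0;1 0 0 0.12 0 0 0;1 0 0 0.08 0 0 0;1 0 0 0.03 0 0 0;1 0 0 0.012 0 0 0;1 0 0 0 0 0 0;1 0 0 0 0 0 0;1 0 0 0 0 0 0",
)

```text
time: 21.2
tool_pos: [0.6181, 0.0161, 0.0241]
ee_rot: [0.707, 0.707, 0.001, 0.001]
force: [0.7, 0.3, -1.3]
opening: 0.0584
```

Slightly high still, so 2.5 mm more. Then release, lift and go over to the collar.

jog_arm(
  moves="1 0 0 0.01 0 0 0;1 0 0 0.002 0 0 0;1 0 0 0 0 0 0",
)

```text
time: 21.5
tool_pos: [0.6179, 0.0161, 0.0215]
ee_rot: [0.707, 0.707, 0.0, 0.001]
force: [-1.7, -0.6, 5.0]
opening: 0.0581
```

jog_arm(
  moves="-1 0 0 0 0 0 0;-1 0 0 0 0 0 0;-1 0 0 0 0 0 0;-1 0 0 -0.1 0 0 0;-1 0 0 -0.17 0 0 0;-1 0 0 -0.18 0 0 0;-1 0 0 -0.18 0 0 0;-1 -0.117 -0.13 0 0 0 0;-1 -0.117 -0.13 0 0 0 0;-1 -0.117 -0.13 0 0 0 0;-1 -0.117 -0.13 0 0 0 0;-1 -0.117 -0.13 0 0 0 0;-1 0 0 0 0 0 0;-1 0 0 0 0 0 0;-1 0 0 0 0 0 0",
)

```text
time: 23.0
tool_pos: [0.4879, -0.1005, 0.1467]
ee_rot: [0.707, 0.707, 0.0, 0.0]
force: [0.9, 0.3, 0.9]
opening: 0.0883
```

Run:
```python
from h import *
t=robot.get_obs()['tool_pos'];print(t.round(4),robot.get_obs()['opening'])
c,p=wcloud(); save(c,'w6.png')
print('collar',fit(p,.486,-.1,.031,.042,.004)); print('oring',fit(p,.426,.009,.023,.036,.004));print('ring',fit(p,.618,.016,.023,.036,.004))
```

```text
[ 0.4879 -0.1005  0.1467] 0.08828447949979729
collar (2456, array([ 0.4893, -0.0995,  0.032 ]), array([ 0.4892, -0.0996]))
oring (2308, array([0.4293, 0.0081, 0.0304]), array([0.4293, 0.0077]))
ring (1955, array([0.6189, 0.0164, 0.0305]), array([0.6185, 0.0159]))
```

View pics/w6.png

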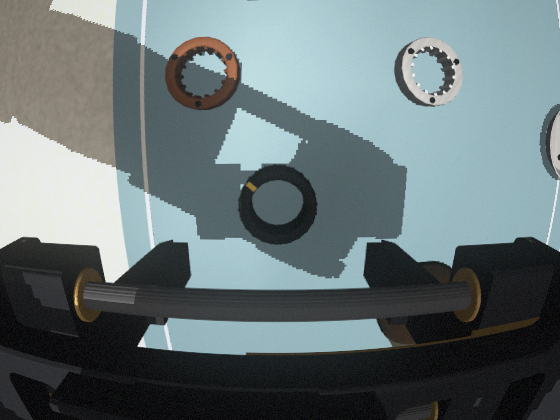

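The collar is at (278,204) between the jaws, and the ring burr stands at (432,72), in place. I grip the collar.

jog_arm(
  moves="-1 0.003 0 0.12 0 0 0;-1 0 0 0.12 0 0 0;-1 0 0 0.12 0 0 0;-1 0 0 0.12 0 0 0;-1 0 0 0.1 0 0 0;-1 0 0 0.033 0 0 0;-1 0 0 0 0 0 0;1 0 0 0 0 0 0;1 0 0 0 0 0 0;1 0 0 0 0 0 0;1 0 0 0 0 0 0;1 0 0 0 0 0 0;1 0 0 0 0 0 0",
)

```text
time: 24.35
tool_pos: [0.4879, -0.1004, 0.0248]
ee_rot: [0.707, 0.707, 0.0, 0.001]
force: [-1.3, 1.1, 6.0]
opening: 0.0606
```

jog_arm(
  moves="1 0 0 -0.1 0 0 0;1 0 0 -0.2 0 0 0;1 0 0 -0.2 0 0 0;1 0.012 0.137 0 0 0 0;1 0.012 0.137 0 0 0 0;1 0.012 0.137 0 0 0 0;1 0.012 0.137 0 0 0 0;1 0.012 0.137 0 0 0 0;1 0 0 0 0 0 0;1 0 0 0 0 0 0;1 0 0 0.15 0 0 0;1 0 0 0.15 0 0 0;1 0 0 0.1 0 0 0;1 0 0 0.06 0 0 0;1 0 0 0.03 0 0 0;1 0 0 0 0 0 0;1 0 0 0 0 0 0;1 0 0 0 0 0 0",
)

```text
time: 26.15
tool_pos: [0.6249, -0.0884, 0.027]
ee_rot: [0.707, 0.707, 0.0, 0.001]
force: [-0.2, -0.1, -1.1]
opening: 0.0603
```

jog_arm(
  moves="1 0 0 0.012 0 0 0;1 0 0 0 0 0 0;1 0 0 0 0 0 0",
)

```text
time: 26.45
tool_pos: [0.6251, -0.0884, 0.0247]
ee_rot: [0.707, 0.707, 0.0, 0.001]
force: [-0.1, 1.0, 5.0]
opening: 0.0604
```

jog_arm(
  moves="-1 0 0 0 0 0 0;-1 0 0 0 0 0 0;-1 0 0 0 0 0 0;-1 0 0 -0.1 0 0 0;-1 0 0 -0.17 0 0 0;-1 0 0 -0.18 0 0 0;-1 0 0 -0.18 0 0 0;-1 0.145 -0.089 0 0 0 0;-1 0.145 -0.089 0 0 0 0;-1 0.145 -0.089 0 0 0 0;-1 0.145 -0.089 0 0 0 0;-1 0.145 -0.089 0 0 0 0;-1 0.145 -0.089 0 0 0 0;-1 0.145 -0.089 0 0 0 0;-1 0.145 -0.089 0 0 0 0;-1 0.145 -0.089 0 0 0 0;-1 0.145 -0.089 0 0 0 0;-1 0.145 -0.089 0 0 0 0;-1 0 0 0 0 0 0;-1 0 0 0 0 0 0",
)

```text
time: 28.45
tool_pos: [0.4283, 0.2313, 0.1495]
ee_rot: [0.707, 0.708, -0.0, 0.0]
force: [-0.2, 0.6, 0.7]
opening: 0.0879
```

Run:
```python
from h import *
t=robot.get_obs()['tool_pos'];print(t.round(4),robot.get_obs()['opening'])
c,p=wcloud(); save(c,'w7.png')
print('lock',fit(p,.430,.23,.017,.036,.004)); 
c=camera('top'); P=cloud(c); print('collar',fit(P,.625,-.087,.031,.045,.004),'ring',fit(P,.618,.016,.023,.045,.004))
```

```text
[0.4283 0.2313 0.1495] 0.08790337865778586
lock (1916, array([0.4312, 0.2319, 0.029 ]), array([0.4312, 0.2319]))
collar (158, array([ 0.6215, -0.0862,  0.0315]), array([ 0.6214, -0.0858])) ring (154, array([0.6153, 0.0171, 0.03  ]), array([0.6142, 0.0174]))
```

View pics/w7.png

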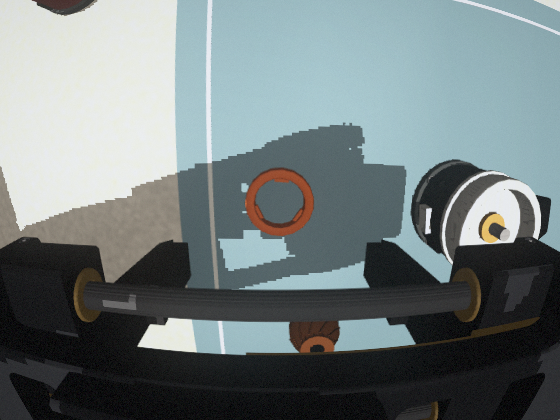

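The locking ring is at (279,202), between the jaws. The housing clears the gripper body by about 30 mm.

jog_arm(
  moves="-1 0 0.007 0.12 0 0 0;-1 0 0 0.12 0 0 0;-1 0 0 0.12 0 0 0;-1 0 0 0.12 0 0 0;-1 0 0 0.1 0 0 0;-1 0 0 0.05 0 0 0;-1 0 0 0 0 0 0;1 0 0 0 0 0 0;1 0 0 0 0 0 0;1 0 0 0 0 0 0;1 0 0 0 0 0 0;1 0 0 0 0 0 0;1 0 0 0 0 0 0",
)

```text
time: 29.85
tool_pos: [0.4305, 0.2311, 0.0242]
ee_rot: [0.707, 0.707, 0.001, 0.0]
force: [-1.1, -1.8, 5.9]
opening: 0.0575
```

jog_arm(
  moves="1 0 0 -0.1 0 0 0;1 0 0 -0.18 0 0 0;1 0 0 -0.18 0 0 0;1 0 0 -0.18 0 0 0;1 -0.145 0.0885 0 0 0 0;1 -0.145 0.0885 0 0 0 0;1 -0.145 0.0885 0 0 0 0;1 -0.145 0.0885 0 0 0 0;1 -0.145 0.0885 0 0 0 0;1 -0.145 0.0885 0 0 0 0;1 -0.145 0.0885 0 0 0 0;1 -0.145 0.0885 0 0 0 0;1 -0.145 0.0885 0 0 0 0;1 -0.145 0.0885 0 0 0 0;1 -0.145 0.0885 0 0 0 0;1 0 0 0 0 0 0;1 0 0 0 0 0 0;1 0 0 0 0 0 0;1 0 0 0 0 0 0",
)

```text
time: 31.75
tool_pos: [0.6239, -0.0869, 0.1514]
ee_rot: [0.707, 0.707, -0.0, -0.0]
force: [0.1, -0.2, -0.2]
opening: 0.0572
```

Run:
```python
from h import *
t=robot.get_obs()['tool_pos'];print(t.round(4),robot.get_obs()['opening'])
c,p=wcloud(); save(c,'w8.png')
print('lock',fit(p,t[0],t[1],t[2]-.008,.03,.003)); print('collar',fit(p,.625,-.087,.031,.045,.004))
```

```text
[ 0.6239 -0.0869  0.1514] 0.05722103844246996
lock (4083, array([ 0.6242, -0.0856,  0.0299]), array([ 0.6247, -0.078 ]))
collar (1851, array([ 0.626 , -0.0874,  0.032 ]), array([ 0.6259, -0.0874]))
```

View pics/w8.png

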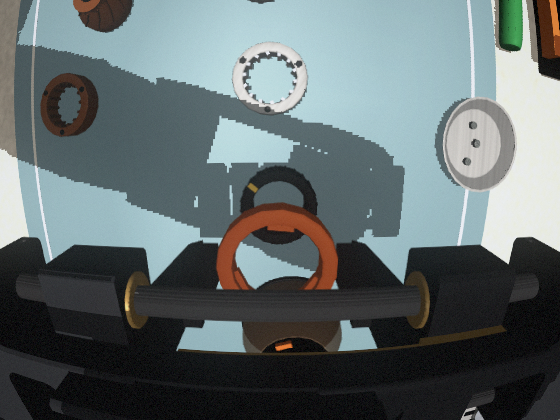

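The locking ring is held level at (277,248) above the collar at (279,200). Lower it on.

jog_arm(
  moves="1 -0.005 0.003 0.15 0 0 0;1 0 0 0.14 0 0 0;1 0 0 0.1 0 0 0;1 0 0 0.06 0 0 0;1 0 0 0.035 0 0 0;1 0 0 0 0 0 0;1 0 0 0 0 0 0;1 0 0 0 0 0 0",
)

```text
time: 32.6
tool_pos: [0.626, -0.0894, 0.0559]
ee_rot: [0.707, 0.707, 0.0, 0.001]
force: [-0.4, 0.5, -0.5]
opening: 0.0575
```

jog_arm(
  moves="1 0.005 -0.003 0.012 0 0 0;1 0 0 0.006 0 0 0;1 0 0 0 0 0 0;1 0 0 0 0 0 0",
)

```text
time: 33.0
tool_pos: [0.6251, -0.0882, 0.0523]
ee_rot: [0.707, 0.707, 0.0, 0.001]
force: [-1.7, 2.0, 7.1]
opening: 0.0569
```

Contact. I release, lift, and pull back out of the view.

jog_arm(
  moves="-1 0 0 0 0 0 0;-1 0 0 0 0 0 0;-1 0 0 0 0 0 0;-1 0 0 -0.05 0 0 0;-1 0 0 -0.12 0 0 0;-1 0 0 -0.2 0 0 0;-1 0 0 -0.2 0 0 0;-1 0 -0.15 -0.1 0 0 0;-1 0 -0.15 -0.1 0 0 0;-1 0 -0.15 0 0 0 0;-1 0 -0.15 0 0 0 0;-1 0 -0.15 0 0 0 0;-1 0 -0.15 0 0 0 0;-1 0 -0.15 0 0 0 0;-1 0 -0.15 0 0 0 0;-1 0 0 0 0 0 0;-1 0 0 0 0 0 0",
)

```text
time: 34.7
tool_pos: [0.3849, -0.0884, 0.2058]
ee_rot: [0.708, 0.707, 0.0, 0.001]
force: [0.6, -0.1, 0.1]
opening: 0.0879
```

Run:
```python
from h import *
A={'nut':(.611,.113,.059,.03),'cone':(.611,.113,.018,.04),'ring':(.617,.017,.023,.045),'lock':(.625,-.087,.045,.045),'ocone':(.462,.1,.043,.03),'oring':(.427,.009,.023,.04),'housing':(.601,.227,.088,.062),'hopper':(.634,-.210,.092,.06)}
ims=[]
for n in ('top','side'):
    c=camera(n); P=cloud(c); ims.append(c['image'][90:300,130:450])
    for k,a in A.items(): print(n,k,fit(P,*a,.006))
a=np.hstack([cv2.resize(i,(400,262),interpolation=2) for i in ims]); cv2.imwrite('pics/fin.png',a[...,::-1])
```

```text
top nut (67, array([0.6085, 0.1157, 0.0134]), array([0.6082, 0.1156]))
top cone (53, array([0.6072, 0.1187, 0.03  ]), array([0.607 , 0.1185]))
top ring (188, array([0.6152, 0.0183, 0.0306]), array([0.6146, 0.0174]))
top lock (173, array([ 0.6223, -0.0862,  0.0292]), array([ 0.6227, -0.0868]))
top ocone (107, array([0.4633, 0.1002, 0.0175]), array([0.4633, 0.1003]))
top oring (176, array([0.4257, 0.0097, 0.0297]), array([0.4263, 0.0099]))
top housing (287, array([0.6038, 0.2288, 0.0516]), array([0.6037, 0.2277]))
top hopper (152, array([ 0.6348, -0.2078,  0.0352]), array([ 0.6369, -0.2079]))
side nut (59, array([0.6095, 0.1125, 0.0145]), array([0.6085, 0.1125]))
side cone None
side ring (146, array([0.6145, 0.014 , 0.0333]), array([0.6151, 0.0145]))
side lock (123, array([ 0.6213, -0.0897,  0.0324]), array([ 0.6229, -0.0909]))
side ocone (88, array([0.462 , 0.1004, 0.017 ]), array([0.4621, 0.1011]))
side oring (165, array([0.4277, 0.0065, 0.0343]), array([0.4251, 0.0065]))
side housing (411, array([0.599 , 0.2275, 0.046 ]), array([0.5981, 0.2265]))
side hopper (132, array([ 0.6358, -0.212 ,  0.0337]), array([ 0.6344, -0.2123]))
```

View pics/fin.png

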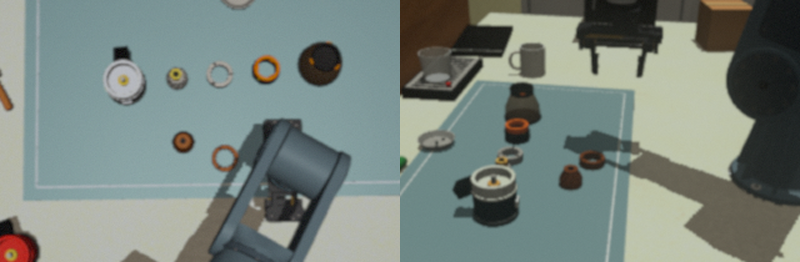

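The picture shows the row housing–cone+nut–ring–collar+lock ring–hopper, straight and evenly spaced, with the old burrs unmoved.

```bash
python3 -c "
from bench import job; print(job.job_done())"
```

```text
the job is handed in; nothing more can be done
None
```

The row is laid and the job is handed in, at about 35 s of the 120 s allowed. From the housing it runs new cone burr with the nut on top, new ring burr, then collar with the locking ring on top, next to the hopper.

Last checks, from the top and side cameras:
- **Row:** The parts lie within a few millimetres of the line from housing to hopper. The four gaps are about 40 to 45 mm each.
- **Nut and locking ring:** The nut sits about 2 mm from the cone's centre and the locking ring about 1 to 2 mm from the collar's, both at the right height.
- **Old burrs:** They fit to within about 3 mm of where they started, which is measuring noise.
- **Robot:** It was clear of everything, with the gripper open.

Some checks disagreed or failed:
- **Camera disagreement:** The cameras differ by 2 to 4 mm.
- **Cone base:** In the last check the side camera got no fit of it. The top camera's fit is off because the nut and cone hide part of the base, so the cone's position comes from the wrist camera and the release pose.
- **Uprightness:** I judged it only from the pictures and the top heights, not from a measured tilt.

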